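Free the cam stop and close the carver's holding jig

TASK

On the carver's bench stands a wooden holding jig whose sliding jaw is blocked by an eccentric cam. First swing the cam's lever with the fingertips until the cam's low point faces the follower arm (the lever then stands square to the slide, pointing away from it), and only then push the slide's upright rear plate forward, fully home, so that its jaw presses the carving blank up against the fence. Just push: lift and carry nothing, do not touch the blank with the fingers, and leave the cam at its low point and the other things on the bench where they are.

Things in the scene. Friction and masses are not known exactly. Their poses are not given: they have to be found in the camera images.
- jig: Holding jig fixed to the bench: plywood board 290 x 250 mm, top at z = 20 mm, spanning its x from -155 to 135 and y from -50 to 200 mm, with two low guides (tops at z = 32 mm), a fence and a cam post. Origin on the bench under the slide's centre line; x: the way the slide is pushed forward; y: towards the cam's side; z up.
- fence_face (a point): Centre of the top edge of the fence's inner face, at jig x = 100 mm, y = 0, z = 60 mm. The fence is a fixed wooden block 25 mm thick and 90 mm wide at the far end of the jig.
- slide (a joint): Travel of the brown wooden slide along the jig's x, m: 0 drawn right back, 0.060 fully home (end stop, jaw 50 mm from the fence). Starts at 0 to 0.015; drags with about 2.5 N, has no spring and stays where it is left. Unless the cam is near its low point, the follower arm strikes the cam's rim 6 mm or more short of home.
- jaw_face (a point): Centre of the front face of the slide's jaw, at jig x = -10 mm + travel, z = 45 mm. The jaw is 20 mm thick, 60 mm wide, top at z = 71 mm.
- follower_front (a point): On the front face of the follower arm, where it meets the cam: jig x = -35 mm + travel, y = 115 mm, z = 42 mm. The arm is part of the slide, a bar 20 mm wide, z from 34 to 50 mm, reaching sideways from the slide to jig y = 150 mm and passing below the lever.
- push_face (a point): Centre of the rear face of the slide's upright rear plate (moves with the slide). The plate is 20 mm thick, 60 mm wide, from z = 21 to 81 mm; this point is at z = 55 mm, at jig x = -115 mm + travel. Push it along the jig's +x.
- cam (a joint): Turn of the cam about its vertical axis, rad, growing anticlockwise from above. 0: low point faces the follower arm, lever along the jig's +y. At a the lever points along (-sin a, cos a) in jig x, y. Starts at 0.9 to 1.9 (lever swung back towards the rear plate), so turn it clockwise; it can overrun to -0.9. Friction 0.5 N m (6 N at the peg), no spring or click: it stays where it is left.
- cam_axis (a point): Point on the cam's turning axis at lever-top height (centre of the pivot): jig x = 44.5 mm, y = 115 mm, z = 64 mm. The cam is a dark wooden disc of 80 mm diameter, z from 34 to 52 mm, its centre 22 mm off the axis: rim 18 mm from the axis at the low point, 62 mm at the high point.
- peg_top (a point): Centre of the top of the upright round wooden peg at the end of the steel lever (moves with the cam). The peg is 18 mm in diameter, from z = 60 to 100 mm, 85 mm from the cam's axis. The lever below it is a flat bar 18 mm wide, z from 52 to 60 mm, ending 8 mm beyond the peg's centre.
- blank: The carving blank, loose on the board between jaw and fence: a half-roughed wooden tulip head on a square-cornered foot 50 mm (jig x) x 70 mm (jig y) x 30 mm high, about 70 mm high over all. Origin at the centre of its underside. It starts 5 to 17 mm short of the fence; against the fence its origin is at jig x = 75 mm.
- mallet: Bystander: small mallet lying down, red and black handle, amber head 38 mm in diameter, 260 mm long. Origin under the handle, axis x towards the head.
- chisel: Bystander: gouge lying down, orange handle, steel shank, 210 mm long. Origin under its middle.
- tub: Bystander: open white plastic tub, 76 mm wide, 62 mm high. Origin under its centre.
- offcut: Bystander: wooden offcut 85 x 34 x 23 mm lying on the bench beside the jig, on the side away from the cam. Origin under its centre.
- wedge: Bystander: small wooden block 60 x 26 x 22 mm lying on the jig's board, on the cam's side, behind the follower arm. Origin under its centre.
- crown: Bystander: finished carved crown standing up, 60 mm wide, 78 mm high. Origin under its centre.
- stone: Bystander: grey sharpening stone 150 x 50 x 25 mm. Origin under its centre.
Mind the look-alikes: they are no part of the job. Leave any green look-alike of the blank alone.

How it is judged:
By the outcome, as a careful person would: the job done as asked, in the order asked, and still so for the second after the job is handed in, with the robot touching nothing.
It also fails if it takes over 45 s, if anything falls off the work surface, if the arm or the gripper's body presses on something with over 40 N, if the wrist force passes 120 N, or if a joint passes its speed limit or range.

ROBOT

A 6-joint arm with a two-finger parallel gripper is mounted at the origin on the work surface. World frame = base frame: x ahead of the robot, y to its left, z up, the work surface at z = 0. Lengths are in m, angles in degrees, forces in N, time in s.
With the tool pointing down it reaches from about 0.35 to 0.875 m from the base axis. Payload 4.2 kg.
Tool frame: the origin (TCP) lies midway between the tips of the shut fingers; the grasp point (between the pads) lies 19 mm behind it; z points along the fingers, y is the line along which they close (so a half turn about z gives the same grasp; the last joint's range is limited). The gripper opens to 87 mm and grips with 3 to 60 N. Pads are 19 mm wide; open, the fingers measure 117 mm over their backs; the gripper's body (75 mm by 190 mm) begins 51 mm behind the grasp point.
Start: joints at [78.3, 22.042, 0.453, 0, -68.411, -14.817], TCP at [0.279, 0.559, 0.223] pointing down, gripper open.
Joint ranges: [-179.83, 179.83], [-69.29, 118.12], [-61.27, 80.66], [-181.25, 117.63], [-171.15, -9.14], [-177.46, 177.46]. Speed limits (degrees/s): [159.86, 159.86, 180, 180, 180, 180].

INTERFACE

Orientations are given as [roll, pitch, yaw] about the fixed x, y, z axes, in that order (R = Rz(yaw) Ry(pitch) Rx(roll)).
In Python, from workcell import env gives the robot as it stands. The module is installed in compiled form; this text tells all that it offers. Calls block until the motion is done:
- env.goto(position, orientation): joint-space move of the TCP to a pose.
- env.move_straight(position, rotation=None, rate=0.15, force_limit=None): straight line of the TCP; rotation=None keeps the orientation; rate is the mean speed in m/s. With force_limit (N) it stops when the force on the tool has changed by that much, and returns True; else False.
- env.set_joints(angles): joint-space move.
- env.gripper_to(opening, grasp_force=None): opening from 0.0 (shut) to 1.0 (fully open); grasp_force is the grip in N (None keeps the last); returns when the fingers have stopped.
- env.dwell(seconds).
- env.inverse_kinematics(position, orientation): joint angles nearest the present ones, or None.
- env.read_state(): the state.
- env.grab_frame(name): name is "side" or "top" or "wrist"; returns a dict with "image" (400x640x3 uint8, blue, green, red), "fx", "fy", "cx", "cy" (pixels), "position" and "orientation" of the camera in the world. Camera axes: x right, y up, looking along -z (the intrinsics and any distortion apply to the point x, -y, -z); pixel columns grow to the right and rows downward; lengths in m; the calibration is good to about 2 mm. A picture is of the moment at which its call begins. There is no depth.
A pose or a line that the arm cannot do raises env.Unreachable and nothing moves.
- env.close_job(): hands the job in; it is judged then, once.
Trained networks look in a picture, given as the dict that the camera call returned (one of the last four; its "shot" number tells which), for a name from the list of things; names that differ only in an ending like _2 or _b are one class to them, and where a whole thing is asked for, a point or a joint stands for the part that bears it (a point fixed in the world has none). Each returns a list of dicts, best first, with "score" (0 to 1); they miss things now and then, are a little off and sometimes report something else, mostly with a low value. They report only what shows in the picture. A call takes as long as a camera call. They do not tell look-alikes from the thing itself.
- env.search_frame(picture, thing): "xyz" ([x, y, z] in m, in world coordinates, good to about 4 mm: the middle of the surface that is visible of it).
- env.trace(picture, thing): "mask" (400x640 bool, what is visible of it).
The state is a dict: "clock": time; "joint_positions": joint angles; "qvel": joint speeds; "joint_torque": joint torques, N m; "position": TCP position; "tool_rot": TCP orientation; "force": force on the tool from outside, world axes, zero at the start; "wrist_torque": the same for the moment, N m; "opening": opening from 0.0 (shut) to 1.0 (fully open); "finger_force": force on a finger pad.
Only numpy, scipy, OpenCV 4.12 (cv2) and the standard library are available. Lean on these libraries where they do the work, as an engineer would, in place of code of your own. Each camera call takes 0.05 s, during which the arm holds its last target. There are 200 camera calls.

## Working session

There is one attempt and no reset: what is moved stays moved. The work goes in short steps, each a Python script; the robot and the scene stay as the last script left them, time stands still between calls to the robot, and variables do not carry over. Pictures are saved under pics/ and viewed, at most 10 in all, crops included, and the job is handed in when it is done.

```bash
mkdir -p pics; python3 - <<'E'
from workcell import env
import cv2
for n in ["top","side"]:
    f=env.grab_frame(n); cv2.imwrite(f"pics/{n}0.png",f["image"])
    print(n,f["position"],f["orientation"],f["fx"],f["cx"],f["cy"],[k for k in f])
    for t in ["jig","slide","jaw_face","follower_front","push_face","cam","cam_axis","fence_face","peg_top","blank","wedge","offcut","stone"]:
        try: print(t,[(r["xyz"],round(r["score"],2)) for r in env.search_frame(f,t)[:3]])
        except Exception as e: print(t,e)
E
```

```text
top [0.41714621 0.00896113 1.18662416] [ 7.62882123e+00 -6.46039774e-02 -9.10667898e+01] 441.42455591877234 314.41163403402084 196.77815082524145 ['image', 'fx', 'fy', 'cx', 'cy', 'position', 'orientation', 'shot']
jig [([0.5878, 0.0253, 0.0205], 0.76)]
slide [([0.5624, -0.0335, 0.0534], 0.91)]
jaw_face [([0.5608, -0.0349, 0.0516], 0.81)]
follower_front [([0.5579, -0.0296, 0.0517], 0.97)]
push_face [([0.5645, -0.0363, 0.0505], 0.96)]
cam [([0.6641, 0.077, 0.0539], 0.93)]
cam_axis [([0.6672, 0.0731, 0.0533], 0.75)]
fence_face [([0.5858, 0.0263, 0.0198], 0.92), ([0.3743, 0.274, 0.0645], 0.21)]
peg_top [([0.6652, 0.071, 0.0522], 0.9)]
blank [([0.4681, -0.2167, 0.0467], 0.93), ([0.649, -0.0719, 0.0485], 0.65), ([0.7645, -0.2394, 0.0299], 0.57)]
wedge [([0.5082, 0.0927, 0.042], 0.77), ([0.6523, -0.0708, 0.0495], 0.65)]
offcut [([0.6359, -0.1875, 0.0118], 0.98), ([0.6994, 0.3539, 0.0279], 0.4)]
stone [([0.6471, -0.4636, 0.0264], 0.75)]
side [ 0.23307198 -0.81816329  1.08765659] [ 41.35947168   0.4607299  -24.51398149] 482.13298182919607 322.2246791179052 188.3248925978242 ['image', 'fx', 'fy', 'cx', 'cy', 'position', 'orientation', 'shot']
jig [([0.5813, -0.0002, 0.0181], 0.81)]
slide [([0.5564, -0.0425, 0.0493], 0.83), ([0.6295, -0.1956, 0.0165], 0.58)]
jaw_face [([0.5582, -0.0434, 0.0487], 0.97)]
follower_front [([0.5589, -0.0411, 0.0499], 0.78)]
push_face [([0.5596, -0.0475, 0.051], 0.72)]
cam [([0.662, 0.0677, 0.0522], 0.67), ([0.6417, -0.4729, 0.0245], 0.43)]
cam_axis [([0.6554, 0.0661, 0.0486], 0.68)]
fence_face [([0.5812, -0.0002, 0.0196], 0.68)]
peg_top [([0.654, 0.0684, 0.0525], 0.59)]
blank [([0.7619, -0.2599, 0.031], 0.89), ([0.6541, -0.0902, 0.0498], 0.72), ([0.4651, -0.2412, 0.0328], 0.72)]
wedge [([0.5131, 0.0827, 0.0442], 0.75)]
offcut [([0.6294, -0.1925, 0.0138], 0.72), ([0.5579, -0.0414, 0.0478], 0.44)]
stone [([0.6438, -0.4721, 0.0232], 0.85)]
```

View pics/top0.png

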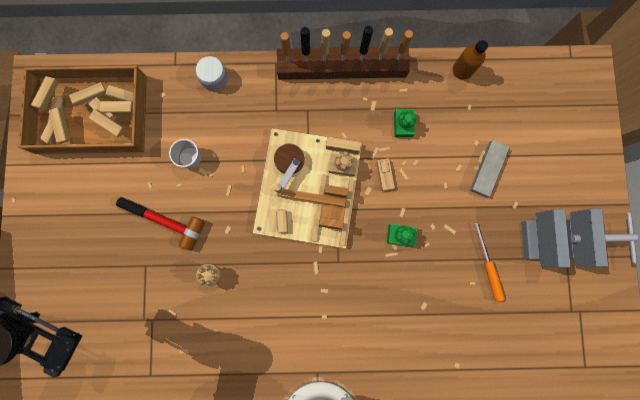

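View pics/side0.png

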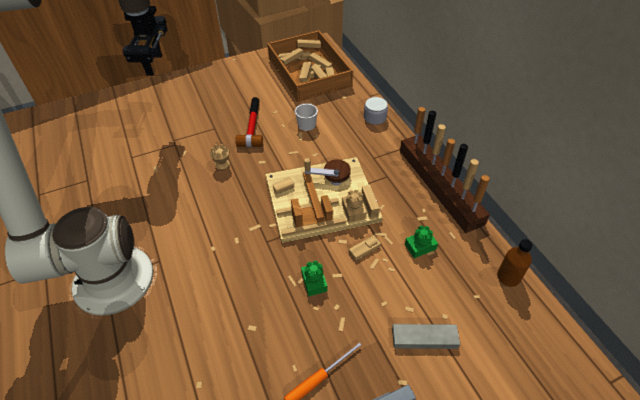

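The top picture shows the jig at about (308,188): rear plate (332,217), fence (343,143), cam (289,158), peg (279,190). Blank candidates are (344,162), between jaw and fence, and the green ones at (404,123) and (402,235). I choose the natural-wood one on the board. Next I'll check a close crop.

```bash
cat > h.py <<'E'
from workcell import env
import cv2, numpy as np
from scipy.spatial.transform import Rotation as R
def proj(f,P):
    P=np.atleast_2d(P); c=R.from_euler("xyz",f["orientation"],degrees=True).inv().apply(P-f["position"])
    return np.c_[f["cx"]+f["fx"]*c[:,0]/-c[:,2], f["cy"]-f["fy"]*c[:,1]/-c[:,2]]
def ray(f,uv,z):
    d=R.from_euler("xyz",f["orientation"],degrees=True).apply([(uv[0]-f["cx"])/f["fx"],-(uv[1]-f["cy"])/f["fy"],-1])
    return f["position"]+d*(z-f["position"][2])/d[2]
def jw(pose,P): # jig -> world
    x,y,a=pose; P=np.atleast_2d(P); c,s=np.cos(a),np.sin(a)
    return np.c_[x+c*P[:,0]-s*P[:,1], y+s*P[:,0]+c*P[:,1], P[:,2]]
E
python3 - <<'E'
from h import *
f=env.grab_frame("top"); im=f["image"][110:260,235:435]
cv2.imwrite("pics/c1.png",cv2.resize(im,None,fx=4,fy=4,interpolation=cv2.INTER_CUBIC))
m=env.trace(f,"jig")[0]["mask"]
c=max(cv2.findContours(m.astype(np.uint8),0,1)[0],key=cv2.contourArea)
print(cv2.boxPoints(cv2.minAreaRect(c)), [r["score"] for r in env.trace(f,"jig")])
s=env.grab_frame("side"); im=s["image"][140:260,240:400]
E
```

```text
[[252.36975 232.9392 ]
 [269.39313 126.54292]
 [362.56787 141.45088]
 [345.5445  247.84715]] [0.76]
```

View pics/c1.png

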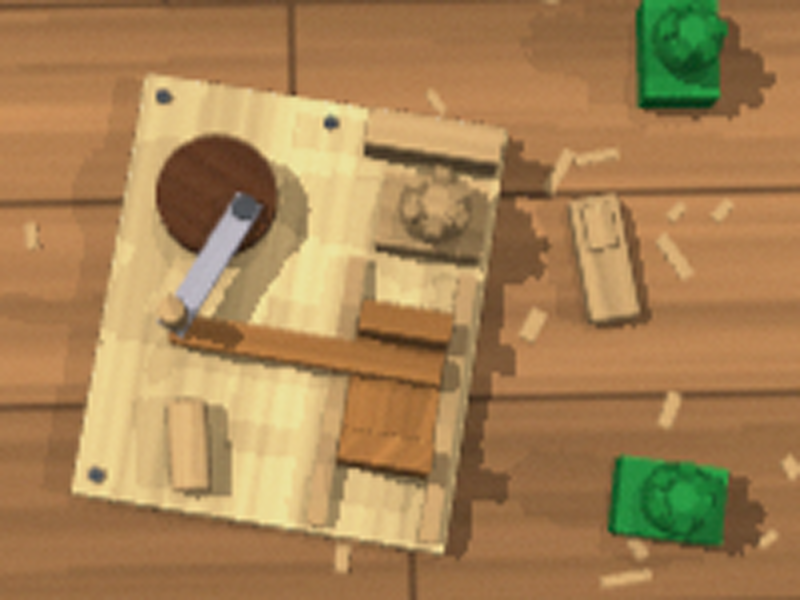

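The crop shows the natural-wood blank at crop (435,215) between jaw (405,325) and fence (435,135). The pivot is at (245,207), the peg top at (172,310) and the rear plate top at (385,455). Board corners are at (147,75), (72,493) and (443,552).

```bash
cat > fit.py <<'E'
from h import *
from scipy.optimize import least_squares
J=np.array([[.135,.2,.02],[-.155,.2,.02],[-.155,-.05,.02],[.0445,.115,.064]])
def fit(f,uv,idx=[0,1,2,3],p0=(.59,-.04,-.17)):
    r=least_squares(lambda p:(proj(f,jw(p,J[idx]))-uv).ravel(),p0); return r.x,np.round(r.fun,1)
E
python3 - <<'E'
from fit import *
f=env.grab_frame("top")
C=lambda a:(np.array(a)+.5)/4-.5+[235,110]
p,r=fit(f,C([[147,75],[72,493],[443,552],[245,207]]))
print(p,np.degrees(p[2]),r)
ax=jw(p,[.0445,.115,.064])[0]; peg=ray(f,C([172,310]),.1)
d=R.from_euler("z",-p[2]).apply(peg-ax); print("peg",peg,d,np.hypot(*d[:2]),np.degrees(np.arctan2(-d[0],d[1])))
for u in [(340,467),(430,475)]:
  w=ray(f,C(u),.081); print("rear",R.from_euler("z",-p[2]).apply(w-[p[0],p[1],0]))
np.save("pose.npy",p)
s=env.read_state(); print(s["tool_rot"],s["clock"])
q=jw(p,[-.05,.08,.02])[0]; print(q)
E
```

```text
[ 0.59706338 -0.0539174  -0.17801123] -10.199292200497096 [-0.2 -0.7 -0.4  0.2  0.6  0.6 -0.1 -0.1]
peg [0.58858661 0.09618273 0.1       ] [-0.07942144  0.03122721  0.036     ] 0.08533992900088132 68.53605737930766
rear [-0.11356682  0.02753794  0.081     ]
rear [-0.10956712 -0.02885752  0.081     ]
[-1.79998371e+02  2.69230681e-03 -2.65162396e+01] 1.65
[0.56201929 0.03367205 0.02      ]
```

```bash
cat >> h.py <<'E'
def tool(p,a,z,r=.085): # TCP on the peg's circle at cam angle a (rad), fingers closing along the tangent
    P=jw(p,[.0445-r*np.sin(a),.115+r*np.cos(a),z])[0]
    return P.tolist(),[180,0,float(np.degrees(a+p[2])-90)]
E
python3 - <<'E'
from h import *
p=np.load("pose.npy"); a=np.radians(68.5)
for d in (68.5,30,0,-6): print(d,np.round(env.inverse_kinematics(*tool(p,np.radians(d),.075)),1))
env.goto(*tool(p,a,.22)); env.gripper_to(.345,30)
f=env.grab_frame("wrist"); im=f["image"].copy()
print(f["position"],f["orientation"],f["fx"],f["cx"],f["cy"],env.read_state()["position"],env.read_state()["clock"])
pts=jw(p,[[.135,.2,.02],[-.155,.2,.02],[-.155,-.05,.02],[.0445,.115,.064],[.0445-.085*np.sin(a),.115+.085*np.cos(a),.1],[-.032,.115,.05],[-.032,.15,.05],[-.112,.03,.081],[-.112,-.03,.081],[.1,.045,.06],[.1,-.045,.06]])
uv=proj(f,pts); print(uv.round(0).tolist())
for u in uv: cv2.drawMarker(im,tuple(int(v) for v in u.round()),(255,0,255),cv2.MARKER_CROSS,9,1)
cv2.imwrite("pics/w1.png",im)
E
```

```text
68.5 [ 24.8  27.4 -14.3   0.  -48.3  33.5]
30 [ 26.1  31.4  -6.8   0.  -51.7  -6.3]
0 [ 24.7  35.1   0.2   0.  -55.1 -34.9]
-6 [ 24.2  35.8   1.6   0.  -55.8 -40.4]
[0.6551007  0.0557858  0.38262944] [-1.65671523e+01 -7.64354919e-02 -1.21819082e+02] 293.284389052908 322.5871901039737 203.49441072980395 [0.58892014 0.0960424  0.22000694] 4.8583
[[223.0, 60.0], [319.0, 273.0], [497.0, 210.0], [323.0, 109.0], [323.0, 197.0], [347.0, 174.0], [319.0, 185.0], [448.0, 218.0], [503.0, 199.0], [369.0, 25.0], [459.0, -15.0]]
```

View pics/w1.png

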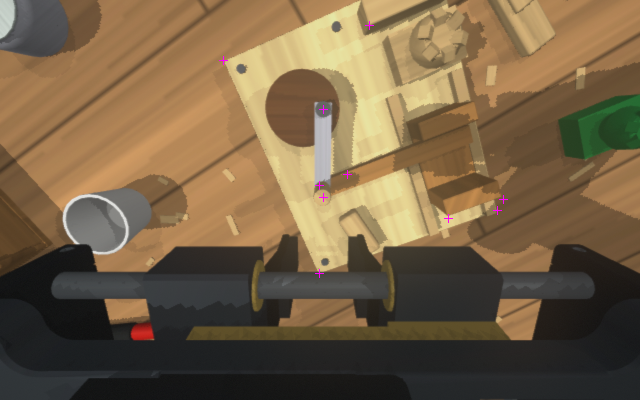

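The projected corners, pivot (323,109) and peg (323,197) coincide with the wrist picture, and the fingers straddle the peg. I'll descend and swing it.

```bash
python3 - <<'E'
from h import *
p=np.load("pose.npy"); r=np.radians
P,o=tool(p,r(68.5),.072)
hit=env.move_straight(P,rate=.12,force_limit=12)
s=env.read_state(); print(hit,s["position"],s["force"],s["opening"])
if not hit:
    for d in np.linspace(68.5,-4,9)[1:]:
        P,o=tool(p,r(d),.072); env.move_straight(P,o,rate=.09)
        s=env.read_state(); print(round(d),np.round(s["force"],1),round(s["opening"],3))
    print(s["clock"])
    f=env.grab_frame("wrist"); cv2.imwrite("pics/w2.png",f["image"])
    t=env.grab_frame("top"); cv2.imwrite("pics/t2.png",cv2.resize(t["image"][110:260,235:435],None,fx=4,fy=4,interpolation=cv2.INTER_CUBIC))
E
```

```text
False [0.58948319 0.09625506 0.07281972] [ 0.068383    0.59483599 -0.41573763] 0.3419125891680281
59 [-2.5 -1.2  1. ] 0.343
50 [-3.3 -2.3  2.3] 0.343
41 [-3.2 -1.6  2.2] 0.346
32 [-2.7 -1.3  1.6] 0.345
23 [-3.4 -0.3  1.4] 0.345
14 [-3.   1.   1.2] 0.341
5 [-2.   0.8  0.9] 0.342
-4 [-2.1  1.8  1.6] 0.349
8.7083
```

View pics/w2.png

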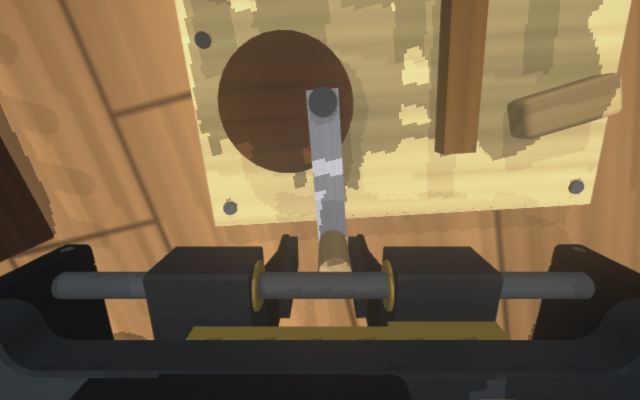

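The lever now stands nearly square to the follower arm, with the pivot at (323,102) and the peg top at about (334,238). I'll raise the gripper and measure its angle from above.

```bash
python3 - <<'E'
from h import *
p=np.load("pose.npy")
# back off towards tool centre before rising so the peg isn't rubbed
P,o=tool(p,np.radians(-1),.072); env.move_straight(P,o,rate=.05)
P,o=tool(p,0,.25); env.move_straight(P,rate=.25)
f=env.grab_frame("wrist"); im=f["image"].copy()
for d,c in ((0,(255,0,255)),(4,(0,255,0)),(-4,(0,0,255))):
    a=np.radians(d); uv=proj(f,jw(p,[[.0445,.115,.064],[.0445-.085*np.sin(a),.115+.085*np.cos(a),.1]]))
    print(d,uv.round(1).tolist())
    for u in uv: cv2.drawMarker(im,tuple(int(v) for v in u.round()),c,cv2.MARKER_CROSS,7,1)
cv2.imwrite("pics/w3.png",cv2.resize(im[60:260,200:440],None,fx=3,fy=3)[:600,:720])
print(env.read_state()["clock"],env.read_state()["joint_positions"])
np.savez("w3.npz",**{k:v for k,v in f.items()})
E
```

```text
0 [[319.3, 110.3], [320.9, 191.2]]
4 [[319.3, 110.3], [326.3, 191.0]]
-4 [[319.3, 110.3], [315.4, 191.2]]
9.9667 [ 2.46821498e+01  2.77572838e+01  1.31330202e+01 -4.90509131e-02
 -7.56219636e+01 -3.58930200e+01]
```

View pics/w3.png

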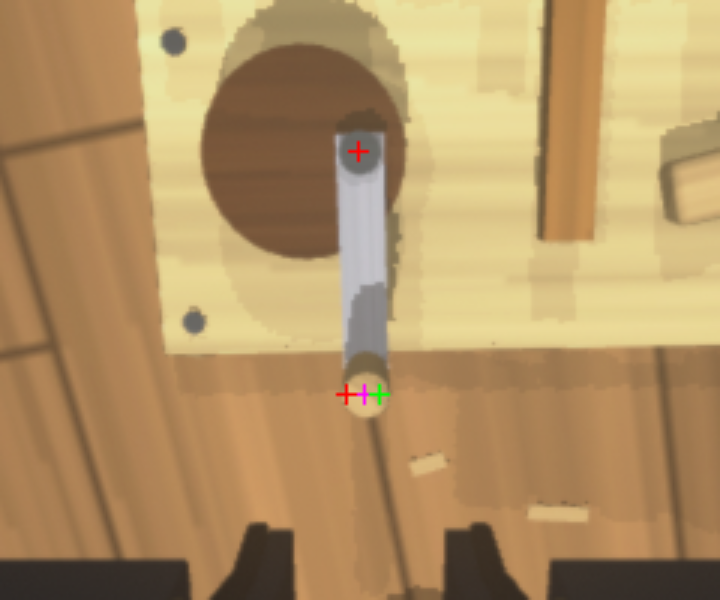

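The cam is within about 1° of its low point: the peg at crop (366,395) sits on the 0° marker at (364,393). Now I'll shut the fingers and push the rear plate.

```bash
python3 - <<'E'
from h import *
p=np.load("pose.npy"); o=[180,0,float(np.degrees(p[2]))]; X=lambda x,z:jw(p,[x,0,z])[0].tolist()
env.gripper_to(0,30)
env.goto(X(-.16,.2),o); 
env.move_straight(X(-.16,.05),rate=.15)
hit=env.move_straight(X(-.095,.05),rate=.08,force_limit=15)
inv=lambda:R.from_euler("z",-p[2]).apply(np.array(env.read_state()["position"])-[p[0],p[1],0]).round(4)
print(hit,inv(),np.round(env.read_state()["force"],1))
if not hit:
    hit=env.move_straight(X(-.055,.05),rate=.04,force_limit=22)
    print(hit,inv(),np.round(env.read_state()["force"],1),env.read_state()["clock"])
t=env.grab_frame("top"); cv2.imwrite("pics/t3.png",cv2.resize(t["image"][110:260,235:435],None,fx=4,fy=4,interpolation=cv2.INTER_CUBIC))
E
```

```text
False [-0.0948  0.0001  0.05  ] [ 0.1 -0.5  1. ]
True [-0.0661 -0.001   0.0486] [-1.  -0.9 -0.3] 15.2
```

```bash
python3 - <<'E'
from h import *
p=np.load("pose.npy"); X=lambda x,z:jw(p,[x,0,z])[0].tolist()
inv=lambda:R.from_euler("z",-p[2]).apply(np.array(env.read_state()["position"])-[p[0],p[1],0]).round(4)
# press once more to make sure of the end stop
hit=env.move_straight(X(-.05,.05),rate=.03,force_limit=28)
print(hit,inv(),np.round(env.read_state()["force"],1))
env.move_straight(X(-.13,.05),rate=.12); env.move_straight(X(-.16,.22),rate=.2)
t=env.grab_frame("top"); im=t["image"].copy()
pts=jw(p,[[.1,.045,.06],[.1,-.045,.06],[.05,.03,.071],[.05,-.03,.071],[.025,.15,.05],[-.055,.03,.081],[-.055,-.03,.081],[.0445,.2,.1],[.0445,.115,.064]])
z=cv2.resize(im[110:260,235:435],None,fx=4,fy=4,interpolation=cv2.INTER_CUBIC)
for u in proj(t,pts): cv2.drawMarker(z,tuple(int(v) for v in ((u-[235,110]+.5)*4-.5).round()),(255,0,255),cv2.MARKER_CROSS,9,1)
cv2.imwrite("pics/t4.png",z)
f=env.grab_frame("wrist"); cv2.imwrite("pics/w4.png",f["image"]); print(env.read_state()["clock"])
E
```

```text
True [-0.0667 -0.0018  0.0476] [-0.4  0.4  0.1]
17.4667
```

View pics/t4.png

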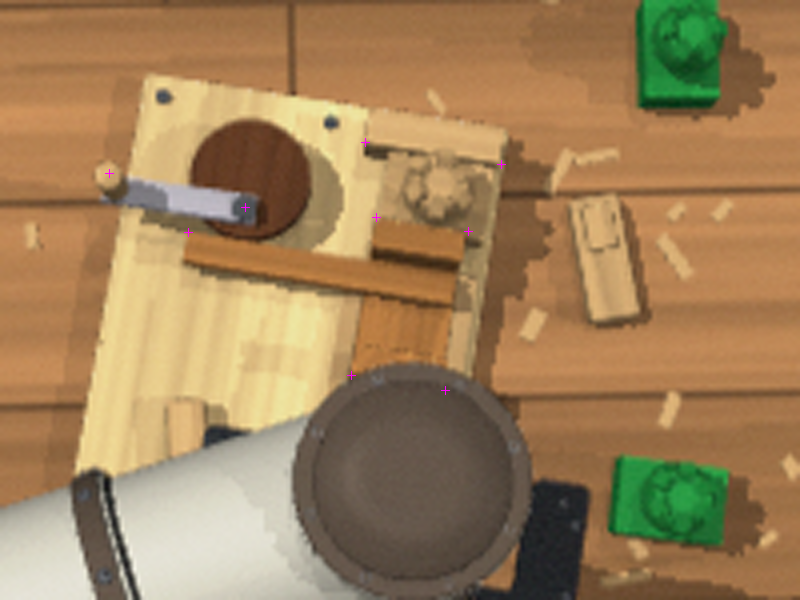

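View pics/w4.png

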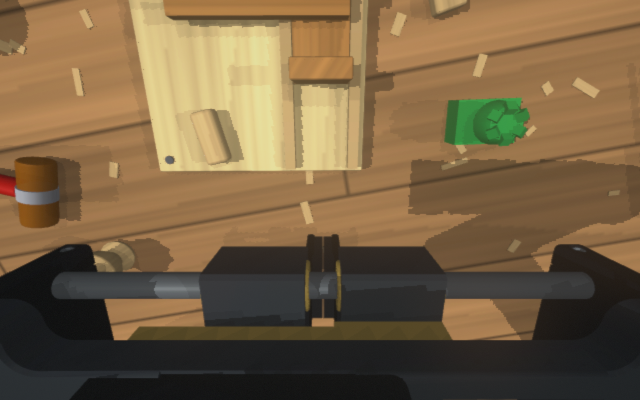

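The lever is still on the 0° marker and the jaw is against the blank. The jaw's top edge at (376,222) lies a little short of the home marker at (376,217), so I'll press once more, firmly, and look from close up.

```bash
python3 - <<'E'
from h import *
p=np.load("pose.npy"); o=[180,0,float(np.degrees(p[2]))]; X=lambda x,z,y=0:jw(p,[x,y,z])[0].tolist()
inv=lambda:R.from_euler("z",-p[2]).apply(np.array(env.read_state()["position"])-[p[0],p[1],0]).round(4)
env.move_straight(X(-.12,.05),o,rate=.2)
env.move_straight(X(-.075,.05),o,rate=.1,force_limit=20); print(inv())
hit=env.move_straight(X(-.045,.05),rate=.03,force_limit=38)
print(hit,inv(),np.round(env.read_state()["force"],1))
env.move_straight(X(-.13,.05),rate=.12); env.move_straight(X(-.13,.25),rate=.25); env.move_straight(X(-.02,.27),rate=.2)
t=env.grab_frame("wrist"); im=t["image"].copy()
pts=jw(p,[[.1,.045,.06],[.1,-.045,.06],[.05,.03,.071],[.05,-.03,.071],[.025,.15,.05],[-.055,.03,.081],[-.055,-.03,.081],[.0445,.2,.1],[.0445,.115,.064],[.135,.2,.02],[.1,.035,.05],[.05,-.035,.05]])
uv=proj(t,pts); print(uv.round().tolist())
z=cv2.resize(im[20:220,180:440],None,fx=3,fy=3,interpolation=cv2.INTER_CUBIC)
for u in uv: cv2.drawMarker(z,tuple(int(v) for v in ((u-[180,20]+.5)*3-.5).round()),(255,0,255),cv2.MARKER_CROSS,9,1)
cv2.imwrite("pics/w5.png",z); print(env.read_state()["clock"])
E
```

```text
[-0.0755 -0.0001  0.0501]
True [-0.0666 -0.0021  0.0475] [-0.2  0.1 -0.2]
[[282.0, 71.0], [360.0, 71.0], [296.0, 117.0], [347.0, 116.0], [203.0, 137.0], [298.0, 204.0], [346.0, 204.0], [136.0, 124.0], [225.0, 122.0], [160.0, 45.0], [292.0, 72.0], [350.0, 116.0]]
22.1917
```

View pics/w5.png

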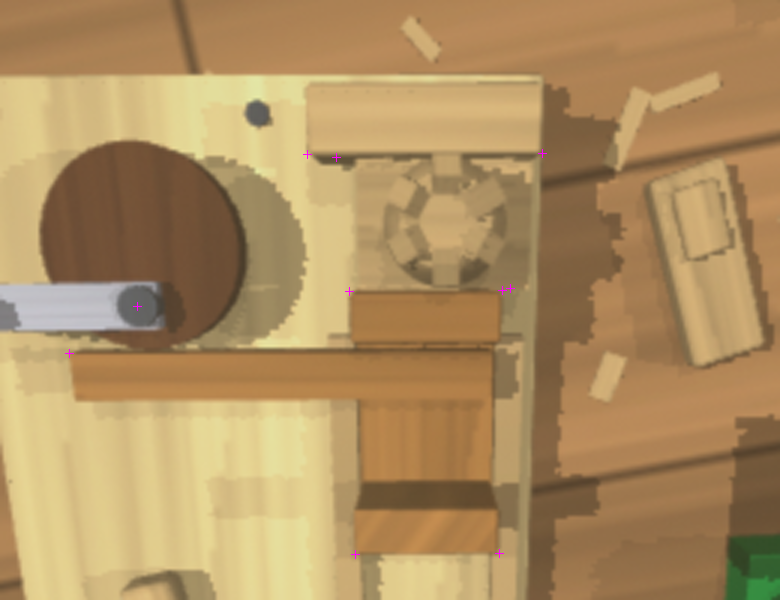

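The jaw edge (425,291), rear plate edge (427,553) and follower arm (69,352) all lie on the fully-home markers. The blank fills the space up to the fence (425,155), and the lever is square to the slide. Nothing is being touched, so I'll hand in.

```bash
python3 -c "
from workcell import env
print(env.close_job())"
```

```text
the job is handed in; nothing more can be done
None
```

The job is handed in at about 22 s of robot time: the cam is at its low point, the slide is fully home, and the blank is pressed against the fence, all checked in a close wrist picture.

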